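Set the slotted fence of the filing jig to the scribed line and clamp it

TASK

On the knife maker's jig, slide the slotted brass fence along its two studs until its pointed nose stands on the scribed line, without ramming it against the studs. Then press the cam lever down until the cam bites and the fence is held firmly, but stop there: forcing the lever on would dent the brass. Let go, and leave the other things on the bench alone.

Things in the scene. Friction and masses are not known exactly. Their poses are not given: they have to be found in the camera images.
- bed: The jig's dark steel bed plate, 130 x 320 x 12 mm, fixed to the bench. Its origin is on the bench top; its x axis points away from the robot (give or take its yaw), its y axis runs along the slots, the direction in which the fence slides, z is up. Plate top 12 mm above the origin.
- fence: Loose brass bar, 208 x 50 x 8 mm, about 0.65 kg, lying on the bed, long side along the bed's y. Two slots in line along y, 11 mm wide, 72 mm long, ride on the two studs. It slides 32 mm either side of the middle, with 1.5 mm side play, against 3 to 8 N of friction. Origin: underside, on the slots' line, between the slots.
- studs: Two fixed steel studs, 8 mm thick, 88 mm apart along the bed's y, standing in the fence's slots; 18 mm washers and nuts on top, 2.5 mm clear of the fence, keep it from lifting off. Origin: the bed's origin.
- fence_post (a point): Centre of the square upright brass post (16 x 16 mm, 36 mm tall, sides along the bed's axes) at the fence's +y end, the handle to slide it by: free on both x sides. Its foot is 8 mm and its top 44 mm above the bed plate. It is on the slots' line, 106 mm along +y from the nose.
- fence_nose (a point): Tip of the pointed nose in the middle of the fence's far (+x) edge, 35 mm from the slots' line, at the level of the bed plate's top. It moves with the fence.
- mark (a point): Near end of the scribed line: a thin dark line (1.6 mm wide, 26 mm long, along the bed's x) across the strip of paper tape on the bed beside the fence. This point is where the tip of the fence's nose must stand; the line is 16 to 54 mm from the nose at the start, on either side of it along y.
- lever_pivot (a point): Pivot of the cam lever, between the two cheeks of the grey clamp block that stands on the bed at the near (-x) side of the fence; it is 22 mm above the bed plate, give or take 1.2 mm from one set-up to the next. The axis is along the bed's y.
- lever_ball (a point): Centre of the black ball (18 mm across) on the cam lever's end, 85 mm from the pivot. The lever points to -x of the bed and rises 55 degrees above level when joint lever is 0. Push to keep it moving: under 3 N loose (more at first, when steep), growing once the cam bites; at 8 to 10 N the fence is firmly held, past 12 N the cam soon dents the brass. At rest the push falls back.
- lever (a joint): Angle of the cam lever (11 mm steel rod) in rad: 0 raised 55 degrees and loose, growing as the ball is pushed down (0.96 is level, 1.3 the stop). It stays where it is left, loose or clamped. The cam's underside meets the fence somewhere between 0.3 and 0.9 rad, different each time.
- blade: Bystander: steel knife blank lying on the bench beyond the bed, about 210 x 30 x 5 mm. Leave it alone.
- guard: Bystander: small brass guard with a slot, 22 x 50 x 10 mm, lying on the bed plate near its -y end. Leave it alone.
- scale_a: Bystander: wooden handle scale, 120 x 34 x 8 mm, on the bench at the -y side. Leave it alone.
- scale_b: Bystander: the second wooden handle scale, same size, just beyond the first. Leave it alone.
- glue: Bystander: glue jar, 52 mm across, 85 mm tall, at the +y side. Leave it alone.
- sander: Bystander: cork sanding block, 60 x 100 x 35 mm, at the +y side. Leave it alone.
- hexkey: Bystander: bent steel hex key, 8 mm thick, about 80 mm long, on the bench at the near side of the bed. Leave it alone.
- screwdriver: Bystander: screwdriver with a wooden handle lying on the bench at the -y side, beside the scales. Leave it alone.
There are look-alikes about, which are no part of the job. Of the things like the fence, leave any that is white; of the rest the smaller one is meant.

How it is judged:
By the outcome, as a careful person would: the job done as asked, in the order asked, and still so for the second after the job is handed in, with the robot touching nothing.
It also fails if it takes over 61 s, if anything falls off the work surface, if the arm or the gripper's body presses on something with over 40 N, if the wrist force passes 120 N, or if a joint passes its speed limit or range.

ROBOT

A 6-joint arm with a two-finger parallel gripper is mounted at the origin on the work surface. World frame = base frame: x ahead of the robot, y to its left, z up, the work surface at z = 0. Lengths are in m, angles in rad, forces in N, time in s.
With the tool pointing down it reaches from about 0.35 to 0.775 m from the base axis. Payload 7.3 kg.
Tool frame: the origin (TCP) lies midway between the tips of the shut fingers; the grasp point (between the pads) lies 19 mm behind it; z points along the fingers, y is the line along which they close (so a half turn about z gives the same grasp; the last joint's range is limited). The gripper opens to 92 mm and grips with 3 to 60 N. Pads are 19 mm wide; open, the fingers measure 130 mm over their backs; the gripper's body (75 mm by 190 mm) begins 47 mm behind the grasp point.
Start: joints at [-1.276, 0.342, 1.524, -0, 1.275, -0.146], TCP at [0.224, -0.475, 0.227] pointing down, gripper open.
Joint ranges: [-2.53, 2.53], [-0.77, 2.02], [0.04, 2.7], [-1, 4.14], [0.28, 2.66], [-3.11, 3.11]. Speed limits (rad/s): [2.57, 2.57, 3.14, 3.14, 3.14, 3.14].

INTERFACE

Orientations are given as a unit quaternion [w, x, y, z].
In Python, from station import manip, vision gives the robot as it stands. The module is installed in compiled form; this text tells all that it offers.
- The arm moves only by the tool jog_arm, never from a script. Its argument "plan" is a list of rows, each an object of numbers: "x", "y", "z": the shift along the world's x, y, z in mm; "rx", "ry", "rz": the turn, a rotation vector about the world's x, y, z in rad; "grip": the opening, from -1 (shut) to 1 (fully open). A call has 1 to 20 rows; each row is the pose to reach, as a shift and turn from the pose commanded when the call began; what a row does not reach only later rows make up. A row lasts 1/12 s, in which the tool goes at most 41.7 mm and 7.16 degrees, less where a joint would pass 70% of its speed; a pose out of reach is approached as far as the arm can. A call with a gripper value outside its range is refused whole. The fingers move at their own pace and stop on an object; the grip force is fixed at half the most. Time passes only in rows, so rows that repeat a pose let the fingers close. It gives the time, the measured TCP pose, the force, the opening and the grip force at its end, in the units of the state.
- manip.get_state(): the state, without advancing time (a new reading comes with each control period).
- vision.get_image(name): name is "side" or "top"; returns a dict with "img" (400x640x3 uint8, red, green, blue), "camera_matrix" (3x3 intrinsics, pixels), "distortion" ([k1, k2, p1, p2, k3] as OpenCV has them; the pictures are not rectified), "rvec" (rotation vector, rad) and "tvec" (3), from world to camera coordinates, as OpenCV has them. Camera axes: x right, y down, z forward; pixel columns grow to the right and rows downward; lengths in m; the calibration is good to about 2 mm. A picture is of the moment at which its call begins. There is no depth.
- manip.job_done(): hands the job in; it is judged then, once.
The state is a dict: "time": time; "qpos": joint angles; "qd": joint speeds; "joint_efforts": joint torques, N m; "tcp_pos": TCP position; "ee_rot": TCP orientation; "wrist_force": force on the tool from outside, world axes, zero at the start; "moment": the same for the moment, N m; "opening": finger opening in m; "grip_force": force on a finger pad.
Only numpy, scipy, OpenCV 4.12 (cv2) and the standard library are available. Lean on these libraries where they do the work, as an engineer would, in place of code of your own. Each camera call takes 0.05 s, during which the arm holds its last target. There are 200 camera calls.

## Working session

There is one attempt and no reset: what is moved stays moved. The work goes in short steps, Python scripts to look and compute and a tool call to move; the robot and the scene stay as the last step left them, time stands still between calls to the robot, and variables do not carry over. Pictures are saved under pics/ and viewed, at most 10 in all, crops included, and the job is handed in when it is done.

Besides the shell and the picture viewer there is one more tool, called after ">>>" as name([rows], argument=value, ...), one row to a line, values as JSON. jog_arm: Moves the arm, as the interface text tells. Its arguments: {"type":"object","properties":{"plan":{"type":"array"}},"required":["plan"]}

```bash
mkdir -p pics; cat > h.py <<'E'
import numpy as np, cv2
from station import manip, vision
def get(n):
    d=vision.get_image(n); return d
def save(d,f,crop=None,s=1):
    im=d["img"][:,:,::-1]
    if crop: x0,y0,x1,y1=crop; im=im[y0:y1,x0:x1]
    cv2.imwrite(f,cv2.resize(im,None,fx=s,fy=s,interpolation=cv2.INTER_CUBIC))
def ray(d,uv):
    K=np.array(d["camera_matrix"]);D=np.array(d["distortion"])
    R=cv2.Rodrigues(np.array(d["rvec"],float))[0];t=np.array(d["tvec"],float).ravel()
    n=cv2.undistortPoints(np.array(uv,float).reshape(-1,1,2),K,D).reshape(-1,2)
    return -R.T@t, np.c_[n,np.ones(len(n))]@R
def onz(d,uv,z):
    c,r=ray(d,uv); return c+r*((z-c[2])/r[:,2])[:,None]
def proj(d,P):
    return cv2.projectPoints(np.array(P,float).reshape(-1,1,3),np.array(d["rvec"],float),np.array(d["tvec"],float),np.array(d["camera_matrix"]),np.array(d["distortion"]))[0].reshape(-1,2)
def tri(d1,p1,d2,p2):
    c1,r1=ray(d1,[p1]);c2,r2=ray(d2,[p2]);r1=r1[0];r2=r2[0]
    s=np.linalg.lstsq(np.c_[r1,-r2],c2-c1,rcond=None)[0]
    a=c1+s[0]*r1;b=c2+s[1]*r2
    return (a+b)/2,np.linalg.norm(a-b)
E
python3 - <<'E'
from h import *
import pickle
for n in("top","side"):
    d=get(n); save(d,f"pics/{n}0.png",s=1.25); pickle.dump(d,open(n+"0.pkl","wb"))
    print(n,onz(d,[[320,200],[0,0],[639,399]],0).round(3).tolist(), ray(d,[[320,200]])[0])
s=manip.get_state();print(s["tcp_pos"],s["ee_rot"],s["wrist_force"])
E
```

```text
top [[0.476, -0.004, 0.0], [1.041, 0.938, 0.0], [-0.058, -0.896, 0.0]] [0.35411015 0.01280307 1.39996067]
side [[0.472, -0.061, 0.0], [2.066, -1.375, 0.0], [-0.125, 0.431, 0.0]] [0.46987717 0.6623402  0.80641382]
[ 0.22392929 -0.47444719  0.226121  ] [-6.80530367e-04  9.75806448e-01  2.18635105e-01 -6.76911964e-05] [-0.01883903  0.46748968  0.53774651]
```

View pics/top0.png

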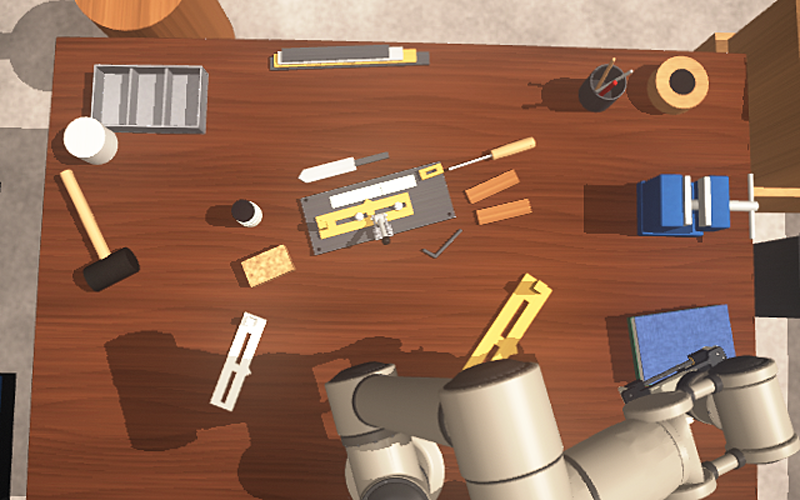

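View pics/side0.png

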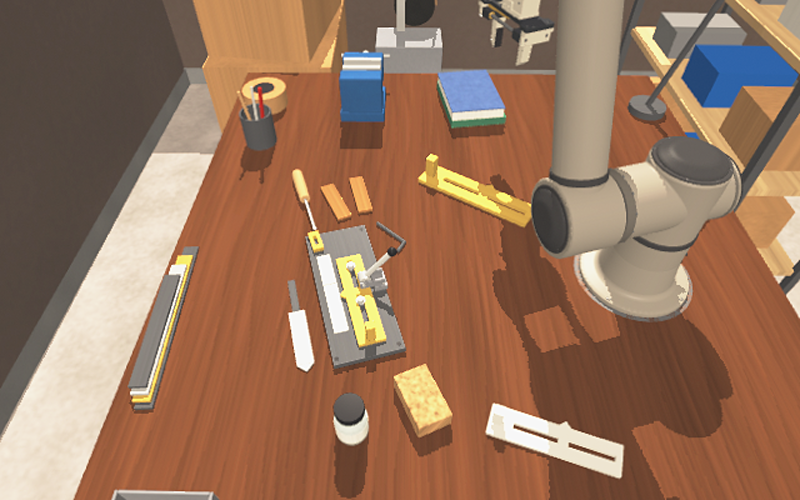

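The top view shows the jig bed at about (375,208), with its brass fence, the clamp with black ball at (386,240) and the white tape at (373,190). In the side view the post is at (370,328) and the ball at (392,252). Next I'll zoom in on both.

```bash
python3 - <<'E'
from h import *
import pickle
t=pickle.load(open("top0.pkl","rb"));s=pickle.load(open("side0.pkl","rb"))
a=cv2.resize(t["img"][125:210,235:370,::-1],None,fx=5.9,fy=5.9,interpolation=cv2.INTER_CUBIC)
b=cv2.resize(s["img"][175:300,235:335,::-1],None,fx=4.8,fy=4.8,interpolation=cv2.INTER_CUBIC)
cv2.imwrite("pics/t1.png",a);cv2.imwrite("pics/s1.png",b)
E
```

```text
(no output)
```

View pics/t1.png

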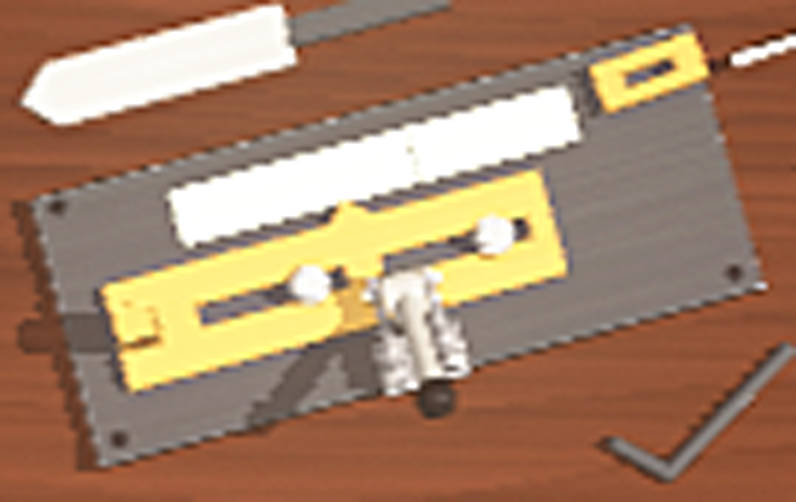

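View pics/s1.png

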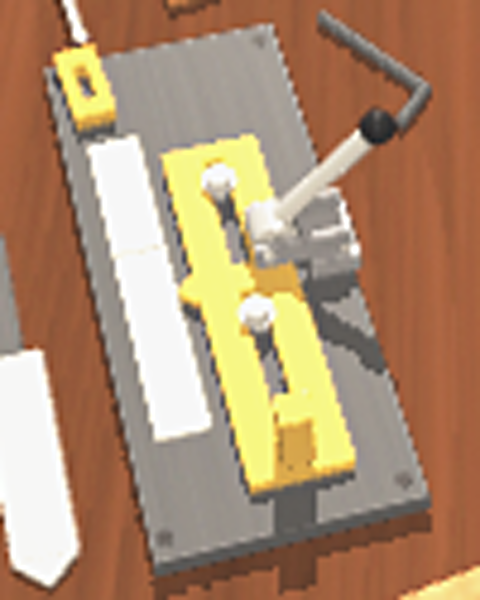

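The top crop shows the nose tip at (347,203), the scribed line from (410,127) to (418,182), bed corners at (35,200), (690,28), (762,288) and (100,465), the post near (137,325), and the ball at (437,398). In the side crop the ball is at (377,126), the nose at (183,293), the line at about (113,258)-(165,247), and the post top near (295,400).

```bash
cat >> h.py <<'E'
def ct(p,s=5.9,o=(235,125)): return (np.array(p,float)+.5)/s-.5+np.array(o)
def cs(p): return ct(p,4.8,(235,175))
E
python3 - <<'E'
from h import *
import pickle
t=pickle.load(open("top0.pkl","rb"));s=pickle.load(open("side0.pkl","rb"))
np.set_printoptions(precision=4,suppress=True)
C=onz(t,ct([(35,200),(690,28),(762,288),(100,465)]),.012)
Cs=onz(s,cs([(150,570),(48,70),(270,27),(430,505)]),.012)
print("corners\n",C,"\n",Cs)
for c in(C,Cs):
    ey=(c[0]-c[1]+c[3]-c[2]);print("yaw",np.arctan2(-ey[0],ey[1]),"len",np.linalg.norm(ey)/2,"cen",c.mean(0))
ey=(C[0]-C[1]+C[3]-C[2])[:2];ey/=np.linalg.norm(ey);ex=np.array([ey[1],-ey[0]]);c0=(C.mean(0)+0)[:2]
loc=lambda P:np.c_[(P[:,:2]-c0)@ex,(P[:,:2]-c0)@ey]
N=onz(t,ct([(347,203),(410,127),(418,182)]),.012);print("nose,line top",N,loc(N))
N=onz(s,cs([(183,293),(113,258),(165,247)]),.012);print("side",N,loc(N))
F=onz(t,ct([(102,290),(545,172),(566,272),(130,390)]),.020);print("fence",loc(F))
S=onz(t,ct([(312,283),(494,235)]),.036);print("studs",loc(S))
b,e=tri(t,ct((437,398)),s,cs((377,126)));print("ball",b,e,loc(b[None]))
p,e=tri(t,ct((137,325)),s,cs((293,400)));print("post",p,e,loc(p[None]))
E
```

```text
corners
 [[ 0.5848  0.2168  0.012 ]
 [ 0.673  -0.0877  0.012 ]
 [ 0.5505 -0.123   0.012 ]
 [ 0.4615  0.1827  0.012 ]] 
 [[ 0.5869  0.2215  0.012 ]
 [ 0.6734 -0.0868  0.012 ]
 [ 0.5518 -0.1216  0.012 ]
 [ 0.4611  0.1868  0.012 ]]
yaw 0.28254202771124504 len 0.3176917216742276 cen [0.5675 0.0472 0.012 ]
yaw 0.2797286499413524 len 0.32083032265063016 cen [0.5683 0.05   0.012 ]
nose,line top [[0.5864 0.0713 0.012 ]
 [0.623  0.0427 0.012 ]
 [0.597  0.0384 0.012 ]] [[ 0.0249  0.0179]
 [ 0.0521 -0.0198]
 [ 0.0259 -0.0167]]
side [[0.5852 0.0665 0.012 ]
 [0.6228 0.0447 0.012 ]
 [0.5969 0.0373 0.012 ]] [[ 0.0224  0.0136]
 [ 0.0525 -0.0179]
 [ 0.0255 -0.0178]]
fence [[ 0.0135  0.1378]
 [ 0.0139 -0.0746]
 [-0.0339 -0.0717]
 [-0.0348  0.1369]]
studs [[-0.0108  0.043 ]
 [-0.011  -0.0432]]
ball [0.4876 0.0266 0.0943] 0.000296992777628531 [[-0.0825  0.0024]]
post [0.5223 0.1621 0.0598] 0.002366991121446613 [[-0.0113  0.1229]]
```

Estimates: bed yaw is 0.281 rad, the nose is about 34.5 mm on the +y side of the line, and the post is at about (0.523, 0.163). I'll push the post from its +y face with shut fingers, first going above a spot beyond it.

>>> jog_arm([
  {"x":60,"y":140,"z":0,"rz":0.28,"grip":-1},
  {"x":60,"y":140,"z":0,"rz":0.28,"grip":-1},
  {"x":60,"y":140,"z":0,"rz":0.28,"grip":-1},
  {"x":60,"y":140,"z":0,"rz":0.28,"grip":-1},
  {"x":145,"y":337,"z":0,"rz":0.7,"grip":-1},
  {"x":145,"y":337,"z":0,"rz":0.7,"grip":-1},
  {"x":145,"y":337,"z":0,"rz":0.7,"grip":-1},
  {"x":145,"y":337,"z":0,"rz":0.7,"grip":-1},
  {"x":145,"y":337,"z":0,"rz":0.7,"grip":-1},
  {"x":145,"y":337,"z":0,"rz":0.7,"grip":-1},
  {"x":289,"y":674,"z":-100,"rz":1.411,"grip":-1},
  {"x":289,"y":674,"z":-100,"rz":1.411,"grip":-1},
  {"x":289,"y":674,"z":-100,"rz":1.411,"grip":-1},
  {"x":289,"y":674,"z":-100,"rz":1.411,"grip":-1},
  {"x":289,"y":674,"z":-100,"rz":1.411,"grip":-1},
  {"x":289,"y":674,"z":-100,"rz":1.411,"grip":-1},
  {"x":289,"y":674,"z":-100,"rz":1.411,"grip":-1},
  {"x":289,"y":674,"z":-100,"rz":1.411,"grip":-1},
  {"x":289,"y":674,"z":-100,"rz":1.411,"grip":-1},
  {"x":289,"y":674,"z":-100,"rz":1.411,"grip":-1},
])

```text
validation failed for argument at $.pl...
```

>>> jog_arm([
  {"x":60,"y":140,"z":0,"rx":0,"ry":0,"rz":0.28,"grip":-1},
])

```text
time: 0.18
tcp_pos: [0.2388, -0.4407, 0.2258]
ee_rot: [0.001, 0.961, 0.277, -0.001]
wrist_force: [0.8, 0.4, 0.5]
opening: 0.0887
grip_force: 0.0
```

>>> jog_arm([
  {"x":75,"y":175,"z":0,"rx":0,"ry":0,"rz":0.4,"grip":-1},
  {"x":75,"y":175,"z":0,"rx":0,"ry":0,"rz":0.4,"grip":-1},
  {"x":75,"y":175,"z":0,"rx":0,"ry":0,"rz":0.4,"grip":-1},
  {"x":75,"y":175,"z":0,"rx":0,"ry":0,"rz":0.4,"grip":-1},
  {"x":160,"y":373,"z":0,"rx":0,"ry":0,"rz":0.8,"grip":-1},
  {"x":160,"y":373,"z":0,"rx":0,"ry":0,"rz":0.8,"grip":-1},
  {"x":160,"y":373,"z":0,"rx":0,"ry":0,"rz":0.8,"grip":-1},
  {"x":160,"y":373,"z":0,"rx":0,"ry":0,"rz":0.8,"grip":-1},
  {"x":160,"y":373,"z":0,"rx":0,"ry":0,"rz":0.8,"grip":-1},
  {"x":273,"y":636,"z":-90,"rx":0,"ry":0,"rz":1.286,"grip":-1},
  {"x":273,"y":636,"z":-90,"rx":0,"ry":0,"rz":1.286,"grip":-1},
  {"x":273,"y":636,"z":-90,"rx":0,"ry":0,"rz":1.286,"grip":-1},
  {"x":273,"y":636,"z":-90,"rx":0,"ry":0,"rz":1.286,"grip":-1},
  {"x":273,"y":636,"z":-90,"rx":0,"ry":0,"rz":1.286,"grip":-1},
  {"x":273,"y":636,"z":-90,"rx":0,"ry":0,"rz":1.286,"grip":-1},
  {"x":273,"y":636,"z":-90,"rx":0,"ry":0,"rz":1.286,"grip":-1},
  {"x":273,"y":636,"z":-90,"rx":0,"ry":0,"rz":1.286,"grip":-1},
  {"x":273,"y":636,"z":-90,"rx":0,"ry":0,"rz":1.286,"grip":-1},
  {"x":273,"y":636,"z":-90,"rx":0,"ry":0,"rz":1.286,"grip":-1},
  {"x":273,"y":636,"z":-90,"rx":0,"ry":0,"rz":1.286,"grip":-1},
])

```text
time: 1.85
tcp_pos: [0.5129, 0.1993, 0.1363]
ee_rot: [-0.0, 0.601, 0.799, -0.001]
wrist_force: [-0.1, -1.0, -0.2]
opening: 0.0008
grip_force: 0.0
```

```bash
python3 - <<'E'
from h import *
import pickle
s=get("side");t=get("top");pickle.dump((t,s),open("1.pkl","wb"))
a=cv2.resize(s["img"][165:315,225:385,::-1],None,fx=4,fy=4,interpolation=cv2.INTER_CUBIC)
cv2.imwrite("pics/s2.png",a)
st=manip.get_state();q=st["ee_rot"];print(st["time"],st["tcp_pos"],q, 2*np.arctan2(q[2],q[1])-np.pi/2, st["qpos"],st["wrist_force"],st["opening"])
E
```

```text
1.95 [0.51325739 0.19844634 0.13709194] [ 1.39034890e-04  6.01558942e-01  7.98828404e-01 -2.92299443e-05] 0.2798938838295395 [ 2.29796693e-01  4.73561643e-01  1.58258325e+00 -2.83720120e-04
  1.08531446e+00 -4.99648139e-02] [ 0.24489428 -0.89808719 -0.4601213 ] 0.000626702381408548
```

View pics/s2.png

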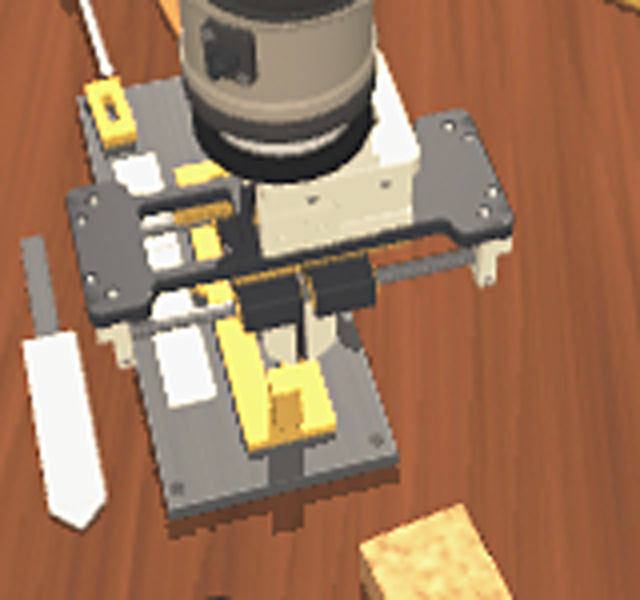

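The side crop shows the shut fingers beside the post (post top at about (285,385)), aligned with it and clear. I'll lower them behind the post.

>>> jog_arm([
  {"x":0,"y":0,"z":-40,"rx":0,"ry":0,"rz":0,"grip":-1},
  {"x":0,"y":0,"z":-80,"rx":0,"ry":0,"rz":0,"grip":-1},
  {"x":0,"y":0,"z":-105,"rx":0,"ry":0,"rz":0,"grip":-1},
  {"x":0,"y":0,"z":-105,"rx":0,"ry":0,"rz":0,"grip":-1},
  {"x":2.8,"y":-9.6,"z":-105,"rx":0,"ry":0,"rz":0,"grip":-1},
  {"x":2.8,"y":-9.6,"z":-105,"rx":0,"ry":0,"rz":0,"grip":-1},
  {"x":2.8,"y":-9.6,"z":-105,"rx":0,"ry":0,"rz":0,"grip":-1},
])

```text
time: 2.53
tcp_pos: [0.5182, 0.1892, 0.0342]
ee_rot: [0.002, 0.602, 0.799, 0.002]
wrist_force: [0.4, -0.2, 0.7]
opening: 0.0003
grip_force: 0.0
```

>>> jog_arm([
  {"x":0.6,"y":-1.9,"z":0,"rx":0,"ry":0,"rz":0,"grip":-1},
  {"x":1.1,"y":-3.8,"z":0,"rx":0,"ry":0,"rz":0,"grip":-1},
  {"x":1.7,"y":-5.8,"z":0,"rx":0,"ry":0,"rz":0,"grip":-1},
])

```text
time: 2.78
tcp_pos: [0.5185, 0.1841, 0.0327]
ee_rot: [0.001, 0.601, 0.799, 0.001]
wrist_force: [-0.5, 0.0, -0.4]
opening: 0.0002
grip_force: 0.0
```

>>> jog_arm([
  {"x":0.6,"y":-1.9,"z":0,"rx":0,"ry":0,"rz":0,"grip":-1},
  {"x":1.1,"y":-3.8,"z":0,"rx":0,"ry":0,"rz":0,"grip":-1},
  {"x":1.7,"y":-5.8,"z":0,"rx":0,"ry":0,"rz":0,"grip":-1},
])

```text
time: 3.03
tcp_pos: [0.5198, 0.1796, 0.0325]
ee_rot: [-0.0, 0.601, 0.799, 0.001]
wrist_force: [-2.7, 6.6, 4.4]
opening: 0.0004
grip_force: 3.7
```

>>> jog_arm([
  {"x":0.6,"y":-1.9,"z":0,"rx":0,"ry":0,"rz":0,"grip":-1},
  {"x":1.1,"y":-3.8,"z":0,"rx":0,"ry":0,"rz":0,"grip":-1},
  {"x":1.7,"y":-5.8,"z":0,"rx":0,"ry":0,"rz":0,"grip":-1},
  {"x":2.2,"y":-7.7,"z":0,"rx":0,"ry":0,"rz":0,"grip":-1},
  {"x":2.8,"y":-9.6,"z":0,"rx":0,"ry":0,"rz":0,"grip":-1},
  {"x":3.3,"y":-11.5,"z":0,"rx":0,"ry":0,"rz":0,"grip":-1},
])

```text
time: 3.53
tcp_pos: [0.5231, 0.1682, 0.0325]
ee_rot: [-0.0, 0.601, 0.799, 0.001]
wrist_force: [-2.0, 6.8, 4.9]
opening: 0.0005
grip_force: 3.8
```

>>> jog_arm([
  {"x":0.6,"y":-1.9,"z":0,"rx":0,"ry":0,"rz":0,"grip":-1},
  {"x":1.1,"y":-3.8,"z":0,"rx":0,"ry":0,"rz":0,"grip":-1},
  {"x":1.7,"y":-5.8,"z":0,"rx":0,"ry":0,"rz":0,"grip":-1},
  {"x":2.2,"y":-7.7,"z":0,"rx":0,"ry":0,"rz":0,"grip":-1},
  {"x":2.8,"y":-9.6,"z":0,"rx":0,"ry":0,"rz":0,"grip":-1},
  {"x":2.8,"y":-9.6,"z":0,"rx":0,"ry":0,"rz":0,"grip":-1},
])

```text
time: 4.03
tcp_pos: [0.5259, 0.1583, 0.0325]
ee_rot: [-0.0, 0.601, 0.799, 0.001]
wrist_force: [-2.7, 5.7, 5.4]
opening: 0.0003
grip_force: 2.9
```

```bash
python3 - <<'E'
from h import *
import pickle
s=get("side");t=get("top");pickle.dump((t,s),open("2.pkl","wb"))
S=s["img"][205:275,250:330,::-1];T=t["img"][135:205,250:330,::-1]
f=lambda a:cv2.resize(a,None,fx=5,fy=5,interpolation=cv2.INTER_CUBIC)
cv2.imwrite("pics/s3.png",np.hstack([f(S),f(T)]))
st=manip.get_state();p=st["tcp_pos"];print(st["time"],p,st["wrist_force"],(p[0]-.5678)*-.277+(p[1]-.0485)*.961)
E
```

```text
4.1333 [0.52593816 0.1582904  0.03248057] [-1.17144982  5.55459094  3.9034887 ] 0.11710430561224452
```

View pics/s3.png

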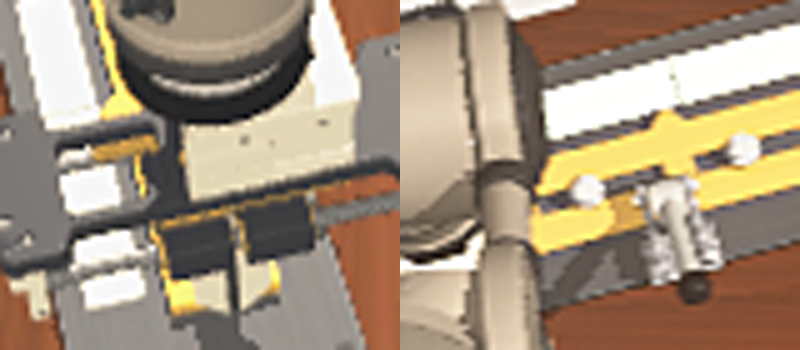

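The top crop (right half) shows the nose tip at about (667,107) and the line at about (674,65-102), so it's a few mm short. I'll measure it with masks.

```bash
cat >> h.py <<'E'
YAW=.281; EX=np.array([np.cos(YAW),np.sin(YAW)]);EY=np.array([-EX[1],EX[0]]);C0=np.array([.5678,.0485])
def loc(P): P=np.atleast_2d(P)[:,:2]-C0; return np.c_[P@EX,P@EY]
def rect(d,x0,x1,y0,y1,z,st=.0005):
    # rectified patch in bed axes: rows=x (st), cols=y
    X,Y=np.meshgrid(np.arange(x0,x1,st),np.arange(y0,y1,st),indexing="ij")
    W=C0+X[...,None]*EX+Y[...,None]*EY
    uv=proj(d,np.dstack([W,np.full(X.shape,z)])).astype(np.float32).reshape(*X.shape,2)
    return cv2.remap(d["img"],uv[...,0],uv[...,1],cv2.INTER_LINEAR).astype(float),X,Y
def line_y(d,lo=-.04,hi=.005):
    P,X,Y=rect(d,.030,.048,lo,hi,.012)
    g=P.sum(2).mean(0); w=np.clip(np.median(g)-g-8,0,None);k=w.argmax();s=slice(max(k-6,0),k+7)
    return (w[s]*Y[0][s]).sum()/w[s].sum(), w.max()
def nose(d,lo,hi):
    P,X,Y=rect(d,.0155,.030,lo,hi,.016)
    yel=np.clip((P[...,0]+P[...,1])/2-P[...,2]-40,0,100); yel-=0
    w=yel.sum(0); return (w*Y[0]).sum()/w.sum(), w.max(),np.round(w[::6]).astype(int)
E
python3 - <<'E'
from h import *
import pickle
t0=pickle.load(open("top0.pkl","rb"));t2,_=pickle.load(open("2.pkl","rb"))
for d,c in((t0,.0165),(t2,-.008)):
    print("line",line_y(d),"nose",nose(d,c-.016,c+.016))
s0=pickle.load(open("side0.pkl","rb"));print("side",line_y(s0),nose(s0,0,.032))
E
```

```text
line (np.float64(-0.01831893664526931), np.float64(33.19444444444446)) nose (np.float64(0.017520771208226222), np.float64(1363.5), array([ 188,   78,  131,  456,  839, 1330, 1356, 1245,  655,  166,  164]))
line (np.float64(-0.018360474467229573), np.float64(60.472222222222285)) nose (np.float64(-0.008254355186631339), np.float64(1441.0), array([  88,   20,  107,  614, 1218, 1438, 1294,  909,  356,   36,   68]))
side (np.float64(-0.02021036007580542), np.float64(8.6111111111112)) (np.float64(0.01592337275425361), np.float64(1518.5), array([  32,    7,  390,  861, 1181, 1400, 1444, 1294,  614,   79,   64]))
```

```bash
python3 - <<'E'
from h import *
import pickle
t0=pickle.load(open("top0.pkl","rb"));t2,_=pickle.load(open("2.pkl","rb"))
o=[cv2.resize(rect(d,.0,.058,-.04,.04,.012)[0].astype(np.uint8)[::-1,::-1,::-1],None,fx=4.5,fy=4.5) for d in(t0,t2)]
for i in o:
    for k in range(0,160,20): cv2.line(i,(int(k*4.5),0),(int(k*4.5),8),(0,0,255),1)
cv2.imwrite("pics/r.png",np.vstack(o)[:600]);print(o[0].shape)
E
```

```text
(522, 720, 3)
```

View pics/r.png

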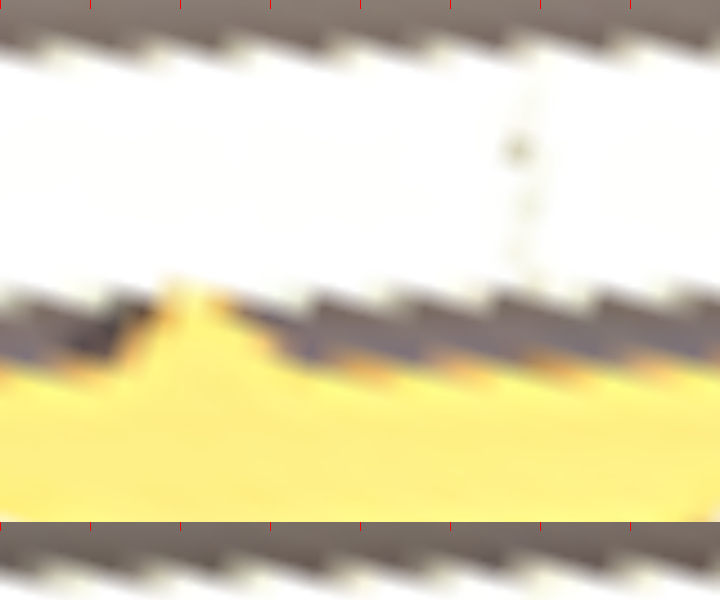

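Consistent across frames: 10 mm remains. I'll push 8 mm and measure again.

>>> jog_arm([
  {"x":0.6,"y":-1.9,"z":0,"rx":0,"ry":0,"rz":0,"grip":-1},
  {"x":1.1,"y":-3.8,"z":0,"rx":0,"ry":0,"rz":0,"grip":-1},
  {"x":1.7,"y":-5.8,"z":0,"rx":0,"ry":0,"rz":0,"grip":-1},
  {"x":2.2,"y":-7.7,"z":0,"rx":0,"ry":0,"rz":0,"grip":-1},
  {"x":2.2,"y":-7.7,"z":0,"rx":0,"ry":0,"rz":0,"grip":-1},
])

```text
time: 4.55
tcp_pos: [0.5281, 0.1506, 0.0325]
ee_rot: [-0.0, 0.601, 0.799, 0.001]
wrist_force: [-1.4, 6.4, 4.0]
opening: 0.0004
grip_force: 2.9
```

```bash
cat > m.py <<'E'
from h import *
import sys
c=float(sys.argv[1])
t=get("top");l=line_y(t);n=nose(t,c-.016,c+.016);print(l,n,"remaining mm",(n[0]-l[0])*1e3)
p=manip.get_state();print(p["time"],p["wrist_force"],p["tcp_pos"],loc(p["tcp_pos"]))
o=cv2.resize(rect(t,.0,.058,-.05,.02,.012)[0].astype(np.uint8)[::-1,::-1,::-1],None,fx=5,fy=5)
cv2.imwrite(sys.argv[2],o)
E
python3 m.py -.0163 pics/r2.png
```

```text
(np.float64(-0.018366076715573377), np.float64(61.69444444444446)) (np.float64(-0.016245459678307792), np.float64(1488.5), array([  20,   28,  142,  620, 1030, 1434, 1343,  916,  366,   85,   75])) remaining mm 2.1206170372655846
4.6 [-1.59002475  5.97729805  4.47962826] [0.52808291 0.15058145 0.03248352] [[-0.00985045  0.10909187]]
```

>>> jog_arm([
  {"x":0.3,"y":-1.0,"z":0,"rx":0,"ry":0,"rz":0,"grip":-1},
  {"x":0.6,"y":-2.0,"z":0,"rx":0,"ry":0,"rz":0,"grip":-1},
  {"x":0.6,"y":-2.0,"z":0,"rx":0,"ry":0,"rz":0,"grip":-1},
  {"x":0.6,"y":-2.0,"z":0,"rx":0,"ry":0,"rz":0,"grip":-1},
])

```text
time: 4.93
tcp_pos: [0.5286, 0.1488, 0.0325]
ee_rot: [-0.0, 0.601, 0.799, 0.001]
wrist_force: [-1.5, 6.5, 5.2]
opening: 0.0003
grip_force: 3.3
```

>>> jog_arm([
  {"x":-2.8,"y":9.6,"z":0,"rx":0,"ry":0,"rz":0,"grip":-1},
  {"x":-7,"y":24,"z":0,"rx":0,"ry":0,"rz":0,"grip":-1},
  {"x":-7,"y":24,"z":40,"rx":0,"ry":0,"rz":0,"grip":-1},
  {"x":-7,"y":24,"z":80,"rx":0,"ry":0,"rz":0,"grip":-1},
  {"x":-27,"y":54,"z":120,"rx":0,"ry":0,"rz":0,"grip":-1},
  {"x":-47,"y":84,"z":140,"rx":0,"ry":0,"rz":0,"grip":-1},
  {"x":-67,"y":114,"z":140,"rx":0,"ry":0,"rz":0,"grip":-1},
  {"x":-87,"y":144,"z":140,"rx":0,"ry":0,"rz":0,"grip":-1},
  {"x":-107,"y":174,"z":140,"rx":0,"ry":0,"rz":0,"grip":-1},
  {"x":-107,"y":174,"z":140,"rx":0,"ry":0,"rz":0,"grip":-1},
])

```text
time: 5.77
tcp_pos: [0.4175, 0.3261, 0.1721]
ee_rot: [-0.001, 0.599, 0.801, 0.0]
wrist_force: [-0.2, -0.3, -0.0]
opening: 0.0002
grip_force: 0.0
```

```bash
python3 m.py -.0183 pics/r3.png; python3 - <<'E'
from h import *
import pickle
s=get("side");t=get("top");pickle.dump((t,s),open("3.pkl","wb"))
l=line_y(s);n=nose(s,-.0335,-.0025);print("side",l,n)
S=s["img"][195:295,245:325,::-1];T=t["img"][135:210,235:330,::-1]
f=lambda a,k:cv2.resize(a,None,fx=k,fy=k,interpolation=cv2.INTER_CUBIC)
a,b=f(S,4),f(T,4.8);h=max(len(a),len(b));pad=lambda i:np.pad(i,((0,h-len(i)),(0,0),(0,0)))
o=np.hstack([pad(a),pad(b)]);print(o.shape,a.shape);cv2.imwrite("pics/s4.png",o)
E
```

```text
(np.float64(-0.018367502940023508), np.float64(53.375)) (np.float64(-0.018012315406277887), np.float64(1498.5), array([  64,   14,   88,  573, 1008, 1441, 1452,  840,  381,   96,   90])) remaining mm 0.3551875337456205
5.8167 [ 0.47767899 -0.70772032  0.1634019 ] [0.41927115 0.32400952 0.17191644] [[-0.06629999  0.30589317]]
side (np.float64(-0.02022957677165353), np.float64(10.583333333333371)) (np.float64(-0.019957806161143128), np.float64(1553.5), array([  16,  259,  608, 1134, 1432, 1554, 1082,  628,  193,   44,   11]))
(400, 776, 3) (400, 320, 3)
```

View pics/s4.png

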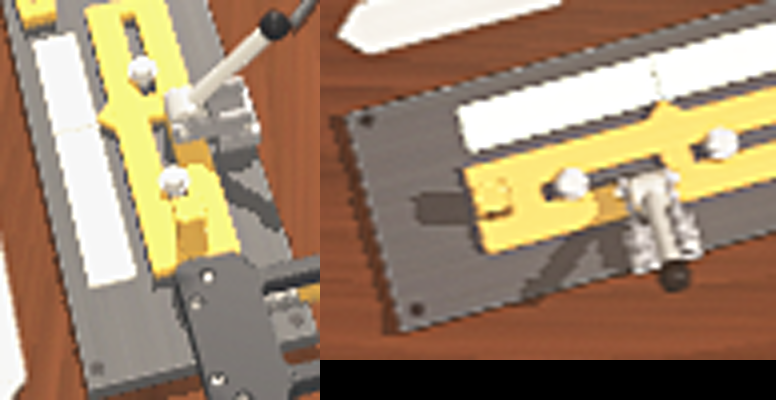

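Both views put the nose within 0.3 mm of the line. The ball is at (276,25) in the side half and (675,277) in the top half. I'll locate it with a dark mask.

```bash
python3 - <<'E'
from h import *
import pickle
t,s=pickle.load(open("3.pkl","rb"))
def blob(d,c,r=7):
    x,y=np.round(c).astype(int);g=d["img"][y-r:y+r+1,x-r:x+r+1].max(2)
    m=(g<75).astype(np.uint8);n,L,S,C=cv2.connectedComponentsWithStats(m)
    k=min(range(1,n),key=lambda i:np.hypot(*(C[i]-r))-S[i,4]*.05);return C[k]+[x-r,y-r],S[k]
a,A=blob(t,ct((355,277),4.8,(235,135)));b,B=blob(s,ct((276,25),4,(245,195)))
p,e=tri(t,a,s,b);print(a,A,b,B,p,e,loc(p))
for z in(.034,.094):
  print(loc(onz(t,ct([(333,190),(355,277)],4.8,(235,135)),z)))
E
```

```text
[308.   192.04] [ 3  4  6  7 25] [313.2        201.37142857] [ 3  5  8  6 35] [0.48747637 0.0282493  0.09438114] 0.00017679565341636509 [[-0.08278908  0.00281863]]
[[-0.02709518 -0.00013786]
 [-0.07785516  0.00055345]]
[[-0.03535806  0.00096469]
 [-0.0838884   0.00162564]]
```

>>> jog_arm([
  {"x":8,"y":-37,"z":0,"rx":0,"ry":0,"rz":0,"grip":-1},
  {"x":16,"y":-74,"z":0,"rx":0,"ry":0,"rz":0,"grip":-1},
  {"x":24,"y":-111,"z":0,"rx":0,"ry":0,"rz":0,"grip":-1},
  {"x":32,"y":-148,"z":0,"rx":0,"ry":0,"rz":0,"grip":-1},
  {"x":40,"y":-185,"z":0,"rx":0,"ry":0,"rz":0,"grip":-1},
  {"x":48,"y":-222,"z":-10,"rx":0,"ry":0,"rz":0,"grip":-1},
  {"x":56,"y":-259,"z":-20,"rx":0,"ry":0,"rz":0,"grip":-1},
  {"x":62,"y":-296,"z":-30,"rx":0,"ry":0,"rz":0,"grip":-1},
  {"x":62,"y":-296,"z":-30,"rx":0,"ry":0,"rz":0,"grip":-1},
  {"x":62,"y":-296,"z":-30,"rx":0,"ry":0,"rz":0,"grip":-1},
  {"x":62,"y":-296,"z":-30,"rx":0,"ry":0,"rz":0,"grip":-1},
])

```text
time: 6.83
tcp_pos: [0.4835, 0.0246, 0.1417]
ee_rot: [-0.0, 0.602, 0.798, -0.0]
wrist_force: [0.2, 0.4, 0.3]
opening: 0.0006
grip_force: 0.0
```

```bash
python3 - <<'E'
from h import *
s=get("side");im=s["img"][175:285,250:390,::-1]
cv2.imwrite("pics/s5.png",cv2.resize(im,None,fx=5,fy=5,interpolation=cv2.INTER_CUBIC))
p=manip.get_state();print(p["tcp_pos"],loc(p["tcp_pos"]),p["wrist_force"],p["ee_rot"])
E
```

```text
[0.48353756 0.02542359 0.14189093] [[-0.08735702  0.00119605]] [-0.0762923   0.06644931 -0.31875741] [8.07467807e-06 6.01441992e-01 7.98916467e-01 9.60152368e-05]
```

View pics/s5.png

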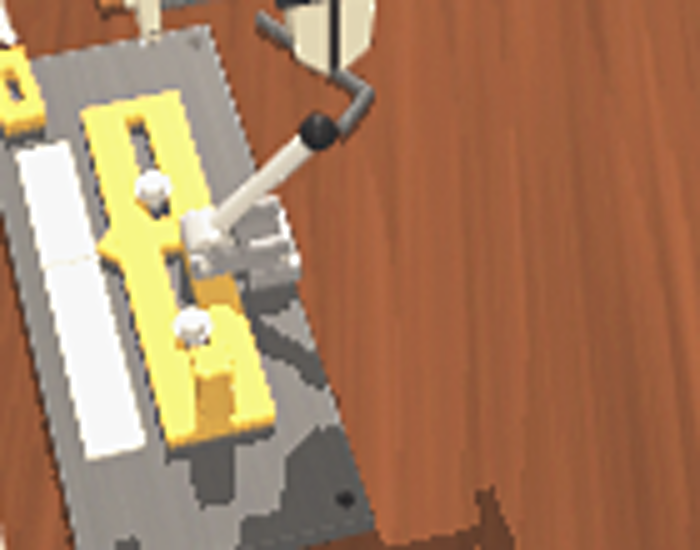

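The side crop shows the fingertips (333,75) right above the ball (320,130). I'll lower them slowly.

>>> jog_arm([
  {"x":0,"y":1,"z":-12,"rx":0,"ry":0,"rz":0,"grip":-1},
  {"x":0,"y":1,"z":-22,"rx":0,"ry":0,"rz":0,"grip":-1},
  {"x":0,"y":1,"z":-26,"rx":0,"ry":0,"rz":0,"grip":-1},
  {"x":0,"y":1,"z":-26,"rx":0,"ry":0,"rz":0,"grip":-1},
])

```text
time: 7.22
tcp_pos: [0.4829, 0.0275, 0.1152]
ee_rot: [-0.001, 0.6, 0.8, -0.0]
wrist_force: [-0.2, 0.8, 0.4]
opening: 0.0005
grip_force: 0.0
```

>>> jog_arm([
  {"x":0,"y":0,"z":-1.5,"rx":0,"ry":0,"rz":0,"grip":-1},
  {"x":0,"y":0,"z":-3,"rx":0,"ry":0,"rz":0,"grip":-1},
  {"x":0,"y":0,"z":-4.5,"rx":0,"ry":0,"rz":0,"grip":-1},
  {"x":0,"y":0,"z":-6,"rx":0,"ry":0,"rz":0,"grip":-1},
])

```text
time: 7.55
tcp_pos: [0.4838, 0.0266, 0.11]
ee_rot: [0.0, 0.601, 0.799, 0.0]
wrist_force: [-0.5, -0.1, 0.1]
opening: 0.0005
grip_force: 0.0
```

>>> jog_arm([
  {"x":0,"y":0,"z":-1.5,"rx":0,"ry":0,"rz":0,"grip":-1},
  {"x":0,"y":0,"z":-3,"rx":0,"ry":0,"rz":0,"grip":-1},
  {"x":0,"y":0,"z":-4.5,"rx":0,"ry":0,"rz":0,"grip":-1},
])

```text
time: 7.8
tcp_pos: [0.4836, 0.0264, 0.1052]
ee_rot: [0.0, 0.601, 0.799, 0.0]
wrist_force: [0.2, 0.1, -0.1]
opening: 0.0007
grip_force: 0.0
```

>>> jog_arm([
  {"x":0,"y":0,"z":-1.5,"rx":0,"ry":0,"rz":0,"grip":-1},
  {"x":0,"y":0,"z":-3,"rx":0,"ry":0,"rz":0,"grip":-1},
  {"x":0,"y":0,"z":-4.5,"rx":0,"ry":0,"rz":0,"grip":-1},
])

```text
time: 8.05
tcp_pos: [0.4832, 0.0264, 0.1007]
ee_rot: [-0.0, 0.601, 0.799, -0.0]
wrist_force: [-4.5, -1.4, 8.1]
opening: 0.0004
grip_force: 4.0
```

>>> jog_arm([
  {"x":-1.6,"y":-0.5,"z":-1.9,"rx":0,"ry":0,"rz":0,"grip":-1},
  {"x":-3.2,"y":-0.9,"z":-3.8,"rx":0,"ry":0,"rz":0,"grip":-1},
  {"x":-4.7,"y":-1.4,"z":-5.8,"rx":0,"ry":0,"rz":0,"grip":-1},
])

```text
time: 8.3
tcp_pos: [0.4779, 0.0248, 0.095]
ee_rot: [-0.001, 0.601, 0.799, -0.001]
wrist_force: [-4.4, -2.3, 6.6]
opening: 0.0006
grip_force: 3.7
```

```bash
cat > f.py <<'E'
from h import *
p=manip.get_state();L=loc(p["tcp_pos"])[0];f=np.array(p["wrist_force"]);fx=f[:2]@EX
e=np.arcsin(np.clip((p["tcp_pos"][2]-.009-.034)/.085,-1,1));th=.96-e
print("t",p["time"],"loc",L,"z",p["tcp_pos"][2],"theta",th,"fx,fz",fx,f[2],"tang",f[2]*np.cos(e)+fx*np.sin(e))
for d in(.04,.08,.12): 
    a=-.085*(np.cos(e-d)-np.cos(e));dz=.085*(np.sin(e-d)-np.sin(e));print(d,(1e3*np.r_[a*EX,dz]).round(1))
E
python3 f.py
```

```text
t 8.3 loc [-0.09294023  0.0021647 ] z 0.09501983894195441 theta 0.3014153721782823 fx,fz -4.878232601188461 6.58470831972091 tang 2.222108232685395
0.04 [-1.9 -0.6 -2.7]
0.08 [-3.8 -1.1 -5.5]
0.12 [-5.5 -1.6 -8.4]
```

>>> jog_arm([
  {"x":-1.5,"y":-0.4,"z":-1.8,"rx":0,"ry":0,"rz":0,"grip":-1},
  {"x":-3,"y":-0.8,"z":-3.6,"rx":0,"ry":0,"rz":0,"grip":-1},
  {"x":-4.5,"y":-1.3,"z":-5.5,"rx":0,"ry":0,"rz":0,"grip":-1},
])

```text
time: 8.55
tcp_pos: [0.4733, 0.0235, 0.0894]
ee_rot: [-0.001, 0.601, 0.799, -0.001]
wrist_force: [-4.7, -1.3, 5.3]
opening: 0.0005
grip_force: 3.0
```

```bash
python3 f.py
```

```text
t 8.55 loc [-0.09771949  0.00216689] z 0.08943438063964476 theta 0.3820753189976416 fx,fz -4.903381525096848 5.250673020846226 tang 1.7193013707333673
0.04 [-1.7 -0.5 -2.9]
0.08 [-3.3 -1.  -5.8]
0.12 [-4.8 -1.4 -8.9]
```

>>> jog_arm([
  {"x":-1.4,"y":-0.4,"z":-1.9,"rx":0,"ry":0,"rz":0,"grip":-1},
  {"x":-2.8,"y":-0.8,"z":-3.8,"rx":0,"ry":0,"rz":0,"grip":-1},
  {"x":-4,"y":-1.2,"z":-5.8,"rx":0,"ry":0,"rz":0,"grip":-1},
])

```text
time: 8.8
tcp_pos: [0.4695, 0.0223, 0.0838]
ee_rot: [-0.0, 0.601, 0.799, -0.001]
wrist_force: [-4.9, -2.5, 9.2]
opening: 0.0002
grip_force: 5.1
```

```bash
python3 f.py
```

```text
t 8.8 loc [-0.10166958  0.00212773] z 0.08379962974048695 theta 0.4593502529947322 fx,fz -5.388488071753631 9.201734669989612 tang 5.485962989740402
0.04 [-1.5 -0.4 -3. ]
0.08 [-2.9 -0.8 -6.1]
0.12 [-4.2 -1.2 -9.2]
```

>>> jog_arm([
  {"x":-0.8,"y":-0.2,"z":-1.5,"rx":0,"ry":0,"rz":0,"grip":-1},
])

```text
time: 8.88
tcp_pos: [0.4686, 0.0221, 0.0824]
ee_rot: [-0.0, 0.601, 0.799, -0.001]
wrist_force: [-6.3, -2.8, 10.5]
opening: 0.0005
grip_force: 5.8
```

```bash
python3 f.py
```

```text
t 8.8833 loc [-0.10258553  0.00215292] z 0.08235299104223408 theta 0.478649810829196 fx,fz -6.801725136360585 10.541033304169748 tang 6.194224299605288
0.04 [-1.5 -0.4 -3. ]
0.08 [-2.8 -0.8 -6.1]
0.12 [-4.  -1.2 -9.3]
```

>>> jog_arm([
  {"x":-0.8,"y":-0.2,"z":-1.5,"rx":0,"ry":0,"rz":0,"grip":-1},
])

```text
time: 8.97
tcp_pos: [0.4678, 0.0219, 0.081]
ee_rot: [-0.0, 0.601, 0.799, -0.001]
wrist_force: [-6.8, -2.8, 10.5]
opening: 0.0006
grip_force: 6.3
```

```bash
python3 f.py
```

```text
t 8.9667 loc [-0.10341646  0.00215152] z 0.08099544470784449 theta 0.49658533507041897 fx,fz -7.325050792466541 10.508414017559753 tang 6.125769670691344
0.04 [-1.4 -0.4 -3.1]
0.08 [-2.7 -0.8 -6.2]
0.12 [-3.8 -1.1 -9.4]
```

>>> jog_arm([
  {"x":-0.7,"y":-0.2,"z":-1.5,"rx":0,"ry":0,"rz":0,"grip":-1},
])

```text
time: 9.05
tcp_pos: [0.467, 0.0217, 0.0796]
ee_rot: [-0.0, 0.601, 0.799, -0.001]
wrist_force: [-7.4, -2.1, 14.9]
opening: 0.0006
grip_force: 8.1
```

```bash
python3 f.py
```

```text
t 9.05 loc [-0.10424592  0.00214767] z 0.07959293704104699 theta 0.5149476386105356 fx,fz -7.64446959229021 14.889087964342954 tang 10.14773052077151
0.04 [-1.3 -0.4 -3.1]
0.08 [-2.6 -0.7 -6.2]
0.12 [-3.7 -1.1 -9.4]
```

>>> jog_arm([
  {"x":-0.1,"y":0,"z":-0.3,"rx":0,"ry":0,"rz":0,"grip":-1},
])

```text
time: 9.13
tcp_pos: [0.4669, 0.0216, 0.0793]
ee_rot: [-0.0, 0.601, 0.799, -0.001]
wrist_force: [-7.1, -2.7, 13.5]
opening: 0.0003
grip_force: 8.0
```

```bash
python3 f.py
```

```text
t 9.1333 loc [-0.10440834  0.00214907] z 0.07931880174611043 theta 0.5185177989725064 fx,fz -7.54849265060198 13.507706179724341 tang 8.98725832434403
0.04 [-1.3 -0.4 -3.1]
0.08 [-2.6 -0.7 -6.3]
0.12 [-3.6 -1.1 -9.5]
```

About 9 N at the ball, so the cam has bitten. I'll let go and lift clear.

>>> jog_arm([
  {"x":0,"y":0,"z":8,"rx":0,"ry":0,"rz":0,"grip":-1},
  {"x":0,"y":0,"z":30,"rx":0,"ry":0,"rz":0,"grip":-1},
  {"x":0,"y":0,"z":60,"rx":0,"ry":0,"rz":0,"grip":-1},
  {"x":0,"y":20,"z":90,"rx":0,"ry":0,"rz":0,"grip":-1},
  {"x":-10,"y":55,"z":95,"rx":0,"ry":0,"rz":0,"grip":-1},
  {"x":-20,"y":90,"z":95,"rx":0,"ry":0,"rz":0,"grip":-1},
  {"x":-30,"y":130,"z":95,"rx":0,"ry":0,"rz":0,"grip":-1},
  {"x":-40,"y":170,"z":95,"rx":0,"ry":0,"rz":0,"grip":-1},
  {"x":-50,"y":210,"z":95,"rx":0,"ry":0,"rz":0,"grip":-1},
  {"x":-50,"y":250,"z":95,"rx":0,"ry":0,"rz":0,"grip":-1},
  {"x":-50,"y":290,"z":95,"rx":0,"ry":0,"rz":0,"grip":-1},
  {"x":-50,"y":290,"z":95,"rx":0,"ry":0,"rz":0,"grip":-1},
  {"x":-50,"y":290,"z":95,"rx":0,"ry":0,"rz":0,"grip":-1},
])

```text
time: 10.22
tcp_pos: [0.4175, 0.3139, 0.1737]
ee_rot: [0.0, 0.6, 0.8, 0.0]
wrist_force: [0.3, -0.8, -0.9]
opening: 0.0003
grip_force: 0.0
```

```bash
python3 m.py -.0183 pics/r4.png; python3 - <<'E'
from h import *
s=get("side");print("side",line_y(s),nose(s,-.0335,-.0025)[0])
im=s["img"][185:300,245:375,::-1];cv2.imwrite("pics/s6.png",cv2.resize(im,None,fx=5,fy=5,interpolation=cv2.INTER_CUBIC))
E
```

```text
(np.float64(-0.018371276347514957), np.float64(53.736111111111086)) (np.float64(-0.01800529847037383), np.float64(1498.5), array([  62,   14,   92,  564,  999, 1438, 1442,  842,  379,   96,   88])) remaining mm 0.36597787714112706
10.2667 [ 0.01501007 -0.81026483 -0.15070926] [0.41759314 0.3124653  0.17361433] [[-0.07111359  0.29526706]]
side (np.float64(-0.02024191992281715), np.float64(10.666666666666742)) -0.019968348784221997
```

View pics/s6.png

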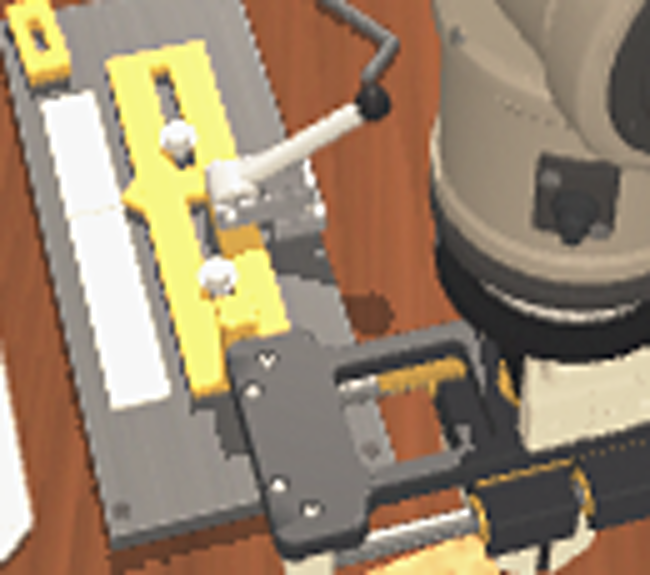

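The nose (125,198) is level with the line (75-118, 212-205). The lever stays lowered with its ball at (372,100), and the gripper is clear. I'm handing the job in.

```bash
python3 -c "
from station import manip
print(manip.job_done())"
```

```text
the job is handed in; nothing more can be done
None
```

I handed the job in: the fence's nose stands within about 0.4 mm of the scribed line in both camera views, the cam lever was pressed to about 9 N at the ball (noisy readings, highest about 10 N), and the gripper is clear; I did not push-test the fence.

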